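# Charge the mill jar through the spring-gate hopper

## Task

Pour all eight white grinding balls from the red-brown cup into the steel charging hopper and set the emptied cup back down upright on the bench. Then take the black grip of the hopper's spring-closed gate, pull it straight out to the red mark so that the balls drop into the mill jar below, and keep holding it there: finish with the grip still in the gripper, the gate at the mark and all the balls in the jar, so that I can look down through the outlet and see that it has run clear. Leave the green cup and the jar lid where they are.

Things in the scene. Friction and masses are not known exactly. Their poses are not given: they have to be found in the camera images.
- cup: red-brown glazed cup that holds the balls, 60 mm high, loose, 0.13 to 0.21 kg, standing in one of two places on the left. Origin on its underside, z up. Its loop handle points along (0.5, -0.87, 0) in the cup's frame, reaches 48 mm from the body's axis and lies between 12 and 52 mm height; at the start it points to the left (world +y) within 0.55 rad
- cup_axis (a point): on the axis of the cup's round body, 35 mm above its underside (the body is centred 8 mm from the cup's origin along the cup's +y). The outside is 64 mm across at the rim, about 52 mm at the foot, wall about 4 mm; the balls fill it to about 33 mm of its 60 mm
- ball1: white ceramic grinding ball, 16 mm diameter, 12 g; origin at its centre; starts in the red-brown cup
- ball2: white ceramic grinding ball, 16 mm diameter, 12 g; origin at its centre; starts in the red-brown cup
- ball3: white ceramic grinding ball, 16 mm diameter, 12 g; origin at its centre; starts in the red-brown cup
- ball4: white ceramic grinding ball, 16 mm diameter, 12 g; origin at its centre; starts in the red-brown cup
- ball5: white ceramic grinding ball, 16 mm diameter, 12 g; origin at its centre; starts in the red-brown cup
- ball6: white ceramic grinding ball, 16 mm diameter, 12 g; origin at its centre; starts in the red-brown cup
- ball7: white ceramic grinding ball, 16 mm diameter, 12 g; origin at its centre; starts in the red-brown cup
- ball8: white ceramic grinding ball, 16 mm diameter, 12 g; origin at its centre; starts in the red-brown cup
- stand: charging stand, fixed: base plate 160 x 216 x 8 mm, four posts, two aluminium slide rails and the steel hopper. Origin under the base plate, straight below the outlet; z up; the gate pulls out along the stand's own -y (world -y within 0.35 rad). Rails at x = +-59 mm, y = -216 to +120 mm, tops at 99 mm height; spring tubes at x = +-82 mm, up to 115 mm height
- rim (a point): centre of the hopper's round mouth, level with its rim at 161 mm height; the mouth is about 123 mm across inside and the hopper narrows as a cone to the outlet. Mind the wall shelf over the back of the bench: it begins at world x = 0.62, its underside 0.54 m above the bench
- outlet (a point): centre of the hopper's round outlet, 58 mm across, at 99 mm height, just above the gate blade; its axes are the stand's
- mark (a point): where the centre of the grip stands when the gate is at the red mark: 184 mm along the stand's -y from the outlet's axis, 135 mm height; fixed. A red band 9 mm wide is painted across each rail: at the mark the outer face of the dark crosshead under the grip (12 mm thick, 184 mm wide, top at 114 mm height) just meets the bands' edge towards the hopper
- gate: sliding gate; origin at the centre of its upright black grip (46 mm along the stand's x, 14 mm thick along the pull, 116 to 154 mm height), axes as the stand's. Shut at the start: origin 120 mm along the stand's -y from the outlet's axis, 46 mm clear of the hopper's rim. It slides only along the stand's -y, up to 84 mm; pinch the grip from above over its thickness
- gate_port (a point): centre of the 62 mm square port in the gate's blade, at 95 mm height; moves with the gate, 64 mm behind the outlet when shut and exactly under the outlet when the gate is pulled 64 mm to the red mark; pulled farther, the blade covers the outlet again. Springs pull the gate shut with 3.6 N when shut and 7.4 N at the mark; it never latches
- mill_jar: white ceramic mill jar without its lid, 93 mm across, 70 mm high, mouth about 72 mm inside, loose, 0.7 kg; stands between three pins on the base plate, under the outlet, its rim 14 mm below the blade. Origin at the centre of its underside, z up
- green_cup: green glazed cup, empty, 86 x 70 x 70 mm; a bystander in the other of the two cup places, to be left alone. Origin on its underside
- jar_lid: the mill jar's white lid with a knob, 84 mm across, 36 mm high, lying on the bench at the right; a bystander. Origin at the centre of its underside

How it is judged:
By the outcome, as a careful person would: the job done as asked, in the order asked, and still so for the second after the job is handed in, while the arm keeps its last pose, push and grip.
It also fails if it takes over 69 s, if anything falls off the work surface, if the arm or the gripper's body presses on something with over 40 N, if the wrist force passes 120 N, or if a joint passes its speed limit or range.

## Robot

A 7-joint arm with a two-finger parallel gripper is mounted at the origin on a cart in front of the work surface, level with it; the furniture and walls round the work are solid. World frame = base frame: x ahead of the robot, y to its left, z up, the work surface at z = 0. Lengths are in m, angles in degrees, forces in N, time in s.
With the tool pointing down it reaches from about 0.4 to 0.925 m from the base axis. Payload 5.6 kg.
Tool frame: the origin (TCP) lies on the centre line of the jaws, within the pads' length; the fingertips stand arm.tips_ahead ahead of it and the grasp point (between the pads) lies 2 mm behind it (arm.tips_ahead is the distance from the TCP to the fingertips, in m); z points along the fingers, y is the line along which they close (so a half turn about z gives the same grasp; the last joint's range is limited). The gripper opens to 85 mm and grips with 20 to 120 N. Pads are 22 mm wide; open, the fingers measure 114 mm over their backs; the gripper's body (76 mm by 85 mm) begins 54 mm behind the grasp point. The pads swing forward as they close: fully open they stand 13 mm farther back than shut.
Start: joints at [61.708, 26.786, -0.665, 91.828, 0.344, 61.387, -3.226], TCP at [0.283, -0.585, 0.248] pointing down, gripper open.
Joint ranges: [-144.91, 144.91], [-17.63, 115.5], [-89.93, 88.59], [15.96, 139.68], [-74.01, 254.01], [8.47, 105.57], [-167.45, 167.45]. Speed limits (degrees/s): [147.25, 147.25, 180, 180, 180, 180, 180].

## Interface

Orientations are given as [roll, pitch, yaw] about the fixed x, y, z axes, in that order (R = Rz(yaw) Ry(pitch) Rx(roll)).
In Python, from station import arm gives the robot as it stands.
- The arm moves only by the tool apply_moves, never from a script. Its argument "deltas" is a list of rows, each a list of 2 entries, a list of its own where there are three numbers: the shift along the world's x, y, z in units of 200 mm (1.0 is 200 mm), then the turn about the world's z in units of 180 degrees (1.0 is 180 degrees). A call has exactly 10 rows; each row shifts and turns the commanded pose from where the row before left it; what a row does not reach is not made up. A row lasts 1/8 s, in which the tool goes at most 62.5 mm and 10.7 degrees, less where a joint would pass 70% of its speed; a pose out of reach is approached as far as the arm can. A call with a number of a shift or a turn outside -1 to 1 is refused whole. A call with a gripper value outside its range is refused whole. "gripper" is the opening, from 0 (shut) to 1 (fully open), set as the call begins (left out, the last holds). The fingers move at their own pace and stop on an object; the grip force is fixed at half the most. Time passes only in rows, so rows that do not move let the fingers close, or fill a call up. It gives the time, the measured TCP pose, the force, the opening and the grip force at its end, in the units of the state.
- arm.observe(): the state, without advancing time (a new reading comes with each control period).
- arm.read_camera(name): name is "scene" or "top"; returns a dict with "color" (384x512x3 uint8, red, green, blue), "depth" (384x512 float32, m along the optical axis (not along the pixel's ray), 0 where there is no reading), "K" (3x3 intrinsics, pixels), "world_to_cam" (4x4, takes a point from world to camera coordinates). Camera axes: x right, y down, z forward; pixel columns grow to the right and rows downward; lengths in m; the calibration is good to about 2 mm. A picture is of the moment at which its call begins.
- arm.close_job(): hands the job in; it is judged then, once.
The state is a dict: "t": time; "joint_positions": joint angles; "dq": joint speeds; "tau": joint torques, N m; "tcp_pos": TCP position; "tool_rot": TCP orientation; "contact_force": force on the tool from outside, world axes, zero at the start; "torque": the same for the moment, N m; "gripper_width": finger opening in m; "grasp_force": force on a finger pad.
Only numpy, scipy, OpenCV 4.12 (cv2) and the standard library are available. Lean on these libraries where they do the work, as an engineer would, in place of code of your own. Each camera call takes 0.05 s, during which the arm holds its last target. There are 200 camera calls.

## Working session

There is one attempt and no reset: what is moved stays moved. The work goes in short steps, Python scripts to look and compute and a tool call to move; the robot and the scene stay as the last step left them, time stands still between calls to the robot, and variables do not carry over. Pictures are saved under pics/ and viewed, at most 10 in all, crops included, and the job is handed in when it is done.

Besides the shell and the picture viewer there is one more tool, called after "Emit:" as name(argument=value, ...), one argument or row to a line, values as JSON. apply_moves: Moves the arm, as the interface text tells. Its arguments: {"type":"object","properties":{"deltas":{"type":"array","items":{"type":"array"}},"gripper":{"type":"number"}},"required":["deltas"]}

```bash
mkdir -p pics; ls
cat > h.py <<'E'
import numpy as np, cv2
from station import arm
def cam(n):
    c=arm.read_camera(n); return c
def cloud(c):
    K=c["K"];d=c["depth"];v,u=np.mgrid[:d.shape[0],:d.shape[1]]
    p=np.stack([(u-K[0,2])/K[0,0]*d,(v-K[1,2])/K[1,1]*d,d],-1)
    T=np.linalg.inv(c["world_to_cam"]); return p@T[:3,:3].T+T[:3,3]
def save(c,n): cv2.imwrite("pics/"+n,c["color"][...,::-1])
def st():
    s=arm.observe()
    return {k:np.round(s[k],3).tolist() for k in ("t","tcp_pos","tool_rot","contact_force","gripper_width","grasp_force","joint_positions")}
E
python3 - <<'E'
from h import *
print(st(),arm.tips_ahead)
a,b=cam("scene"),cam("top")
cv2.imwrite("pics/a.png",np.vstack([a["color"],b["color"]])[...,::-1][:, :])
im=np.hstack([a["color"],b["color"]])[...,::-1]; cv2.imwrite("pics/a.png",cv2.resize(im,(800,300)))
save(b,"top.png"); save(a,"scene.png")
for c in(a,b): print(np.round(np.linalg.inv(c["world_to_cam"]),3).tolist())
E
```

```text
pics
{'t': 0.0, 'tcp_pos': [0.283, -0.585, 0.247], 'tool_rot': [-179.894, 0.008, 25.827], 'contact_force': [0.335, -0.047, -1.44], 'gripper_width': 0.085, 'grasp_force': 0.0, 'joint_positions': [61.708, 26.839, -0.665, 91.883, 0.345, 61.387, -3.224]} 0.017
[[-0.702, -0.396, 0.592, -0.269], [-0.712, 0.392, -0.582, 0.715], [-0.001, -0.83, -0.558, 0.82], [0.0, 0.0, 0.0, 1.0]]
[[-0.004, -0.987, 0.162, 0.254], [-1.0, 0.009, 0.028, -0.053], [-0.029, -0.161, -0.986, 1.422], [0.0, 0.0, 0.0, 1.0]]
```

View pics/top.png

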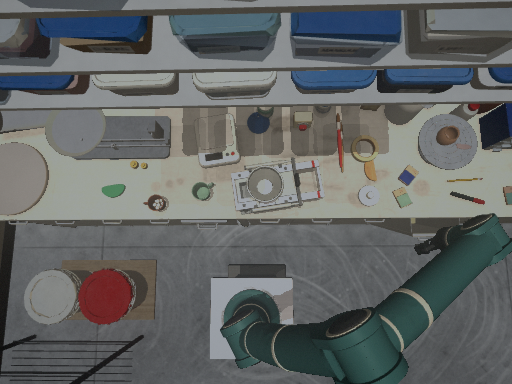

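View pics/scene.png

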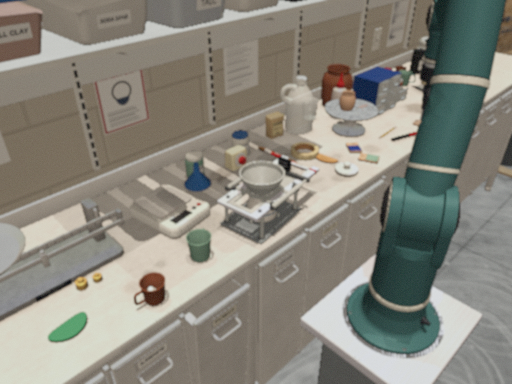

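The top view shows the red-brown cup at (158,203), green cup (203,191), hopper (265,184), gate grip about (313,182) and lid (368,196). In the scene view, the cup is at (152,290) with its handle to the left at (140,296).

Run:
```python
from h import *
t=cam("top"); s=cam("scene")
for nm,c in(("top",t),("scene",s)):
    P=cloud(c); im=c["color"].astype(int); r,g,b=im[...,0],im[...,1],im[...,2]
    m=(r>1.5*g)&(r>1.5*b)&(r>35)&(P[...,2]>0.004)&(P[...,2]<0.08)&(P[...,1]>0.15)&(P[...,0]>.3)&(P[...,0]<.62)
    n,l,stt,ce=cv2.connectedComponentsWithStats(m.astype(np.uint8))
    for i in range(1,n):
        if stt[i,4]>20:
            q=P[l==i]; print(nm,"cup",stt[i],q.min(0).round(3),q.max(0).round(3))
            top=q[q[:,2]>0.05]
            if len(top)>5:
                (cx,cy),rad=cv2.minEnclosingCircle(top[:,:2].astype(np.float32)); print(" rim",cx,cy,rad,len(top),top.mean(0))
    # hopper rim
    q=P[(P[...,2]>0.154)&(P[...,2]<0.17)&(P[...,0]>.35)&(P[...,0]<.6)&(abs(P[...,1])<.3)]
    A=np.c_[2*q[:,:2],np.ones(len(q))]; 
    for _ in range(5):
        sol=np.linalg.lstsq(np.c_[2*q[:,:2],np.ones(len(q))],(q[:,:2]**2).sum(1),rcond=None)[0]
        R=np.sqrt(sol[2]+sol[:2]@sol[:2]); e=abs(np.hypot(*(q[:,:2]-sol[:2]).T)-R); q=q[e<max(.006,np.percentile(e,80))]
    print(nm,"rim",sol[:2],R,len(q),q[:,2].mean())
c=t;im=c["color"]
crop=cv2.resize(im[145:225,135:345],None,fx=3.8,fy=3.8,interpolation=cv2.INTER_CUBIC); 
crop2=cv2.resize(s["color"][145:310,125:320],None,fx=3.5,fy=3.5,interpolation=cv2.INTER_CUBIC)
cv2.imwrite("pics/c1.png",crop[...,::-1]);cv2.imwrite("pics/c2.png",crop2[...,::-1])
P=cloud(t)
np.set_printoptions(suppress=True,linewidth=200)
for nm,lo,hi in(("band/rails",.09,.108),("cross",.108,.12),("grip",.145,.16)):
    m=(P[...,2]>lo)&(P[...,2]<hi)&(P[...,0]>.3)&(P[...,0]<.62)&(P[...,1]<.05)&(P[...,1]>-.35); v,u=np.nonzero(m)
    if len(v): print(nm,len(v),P[m].min(0).round(3),P[m].max(0).round(3),u.min(),u.max(),v.min(),v.max())
r,g,b=[im[...,i].astype(int) for i in range(3)]
m=(r>1.8*g)&(r>90)&(P[...,2]>.08)&(P[...,2]<.13)&(P[...,0]<.6)
n,l,stt,ce=cv2.connectedComponentsWithStats(m.astype(np.uint8))
for i in range(1,n): print("red",stt[i],P[l==i].mean(0).round(4))
```

```text
top rim [ 0.48971253 -0.05365627] 0.06352939239601914 166 0.16219090314818527
scene cup [140 273  24  32 518] [0.407 0.339 0.006] [0.47  0.399 0.061]
 rim 0.43871167302131653 0.3689584732055664 0.03178970888257027 128 [0.4423718  0.3695496  0.05490398]
scene rim [ 0.48874543 -0.05620247] 0.0636956049698897 255 0.16006850448086202
band/rails 1650 [ 0.396 -0.276  0.09 ] [0.59  0.05  0.108] 237 324 160 211
cross 598 [ 0.392 -0.192  0.108] [0.598 0.023 0.12 ] 244 302 157 212
grip 152 [ 0.43  -0.179  0.145] [0.555 0.01  0.16 ] 247 299 166 200
red [312 161   3   6  11] [ 0.5769 -0.2371  0.0996]
red [317 191   3   7  12] [ 0.4594 -0.2543  0.1002]
```

View pics/c1.png

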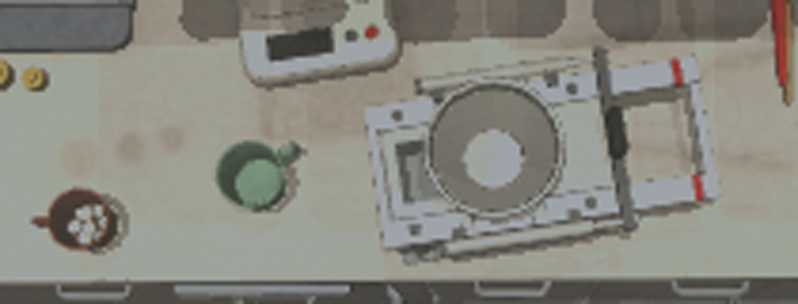

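View pics/c2.png

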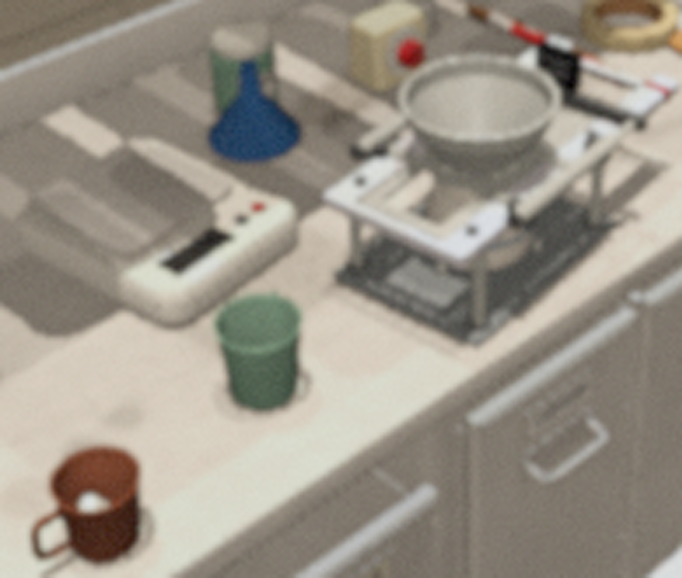

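Run:
```python
from h import *
for n,sl in(("top",(slice(190,216),slice(140,176))),("scene",(slice(265,312),slice(128,172)))):
    c=cam(n); im=cv2.cvtColor(c["color"],cv2.COLOR_RGB2LAB).astype(int); P=cloud(c)
    m=np.zeros(im.shape[:2],np.uint8); m[sl]=((im[sl][...,1]>136)).astype(np.uint8)
    v,u=np.nonzero(m); print(n,len(v),u.min(),u.max(),v.min(),v.max())
    T=np.linalg.inv(c["world_to_cam"]);o=T[:3,3]
    d=(np.c_[u,v,np.ones(len(u))]@np.linalg.inv(c["K"]).T)@T[:3,:3].T
    if n=="top":
        w=o+d*((0.058-o[2])/d[:,2])[:,None]; print(w.min(0),w.max(0))
        cc,rr=cv2.minEnclosingCircle(w[(w[:,1]<0.402),:2].astype(np.float32)); print(cc,rr)
        h=w[w[:,1]>0.404]; print("handle",h.mean(0) if len(h) else 0,len(h))
        for r in m[sl]: print("".join(".#"[x] for x in r))
    else:
        q=P[m>0]; q=q[(q[:,2]>.01)&(q[:,2]<.07)]; 
        for lo in(.01,.02,.03,.04,.05): 
            z=q[(q[:,2]>lo)&(q[:,2]<lo+.01)]; print(lo,z.min(0).round(3),z.max(0).round(3),z[z[:,1].argmax()].round(3))
```

```text
top 28 144 163 195 210
[0.40836985 0.34140035 0.058     ] [0.46719681 0.41596949 0.058     ]
(0.43827956914901733, 0.3720107674598694) 0.0308397114276886
handle [0.43774653 0.40930836 0.058     ] 7
....................................
....................................
....................................
....................................
....................................
.................##.................
...........#........#...............
.....................#..............
.........#..........................
....................................
....................................
.......................#............
.....###...............#............
....####...............#............
....................................
........#.............#.............
......................#.............
.........#...........#..............
..........#.........#...............
............#.......................
.............####...................
....................................
....................................
....................................
....................................
....................................
scene 601 135 164 273 304
0.01 [0.411 0.342 0.01 ] [0.464 0.408 0.02 ] [0.44  0.408 0.019]
0.02 [0.41  0.342 0.02 ] [0.467 0.396 0.03 ] [0.436 0.396 0.026]
0.03 [0.41  0.341 0.03 ] [0.468 0.395 0.04 ] [0.431 0.395 0.033]
0.04 [0.409 0.34  0.04 ] [0.469 0.418 0.05 ] [0.438 0.418 0.049]
0.05 [0.409 0.338 0.05 ] [0.472 0.417 0.06 ] [0.439 0.417 0.051]
```

Emit:
apply_moves(
  deltas=[
    [[0.05,0.1,0],0.0357],
    [[0.12,0.2,0],0.0357],
    [[0.12,0.2,0],0.0357],
    [[0.12,0.2,0],0.0357],
    [[0.12,0.2,0],0.0357],
    [[0.12,0.2,0],0.0357],
    [[0.12,0.2,0],0.0357],
    [[0.12,0.2,0],0.0357],
    [[0.12,0.2,0],0.0357],
    [[0.07,0.2,0],0.0357],
  ],
  gripper=1,
)

```text
t: 1.55
tcp_pos: [0.5002, -0.2036, 0.2485]
tool_rot: [179.9, 0.0, 90.3]
contact_force: [-0.4, 0.1, -0.6]
gripper_width: 0.0852
grasp_force: 0.0
```

Emit:
apply_moves(
  deltas=[
    [[0,0.2,0],0],
    [[0,0.25,0],0],
    [[0,0.28,0],0],
    [[0,0.28,0],0],
    [[0,0.28,0],0],
    [[0,0.28,0],0],
    [[-0.05,0.28,0],0],
    [[-0.1,0.28,0],0],
    [[-0.1,0.2,0],0],
    [[-0.05,0.1,0],0],
  ],
)

```text
t: 2.8
tcp_pos: [0.4375, 0.2836, 0.2485]
tool_rot: [180.0, -0.0, 90.3]
contact_force: [-0.1, -0.0, 0.3]
gripper_width: 0.0855
grasp_force: 0.0
```

Emit:
apply_moves(
  deltas=[
    [[0,0.15,0],0],
    [[0,0.15,0],0],
    [[0.005,0.1,-0.15],0],
    [[0,0.02,-0.2],0],
    [[0,0,-0.2],0],
    [[0,0,-0.2],0],
    [[0,0,-0.15],0],
    [[0,0,-0.1],0],
    [[0,0,-0.05],0],
    [[0,0,-0.015],0],
  ],
)

```text
t: 4.05
tcp_pos: [0.4403, 0.3652, 0.0354]
tool_rot: [180.0, -0.0, 90.1]
contact_force: [-0.1, 0.9, 0.7]
gripper_width: 0.0856
grasp_force: 0.0
```

Run:
```python
from h import *
print(st())
a,b=cam("scene"),cam("top")
x=cv2.resize(a["color"][235:335,100:220],(600,500),interpolation=cv2.INTER_CUBIC); cv2.imwrite("pics/g1.png",x[...,::-1])
```

```text
{'t': 4.05, 'tcp_pos': [0.44, 0.365, 0.035], 'tool_rot': [179.981, -0.013, 90.085], 'contact_force': [-0.135, 0.877, 0.695], 'gripper_width': 0.086, 'grasp_force': 0.0, 'joint_positions': [-21.951, 40.198, -27.499, 108.462, 28.77, 38.266, -66.863]}
```

View pics/g1.png

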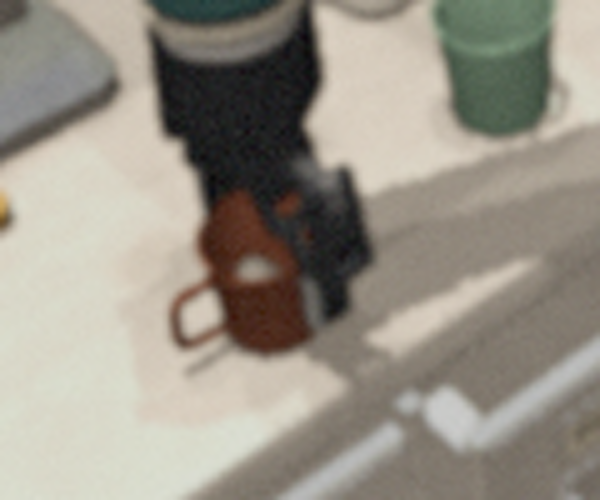

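The fingers straddle the cup, with the handle at the left (190,310), clear of them. Next: shift 5 mm in +y, then close.

Emit:
apply_moves(
  deltas=[
    [[0,0.024,0],0],
    [[0,0,0],0],
    [[0,0,0],0],
    [[0,0,0],0],
    [[0,0,0],0],
    [[0,0,0],0],
    [[0,0,0],0],
    [[0,0,0],0],
    [[0,0,0],0],
    [[0,0,0],0],
  ],
)

```text
t: 5.4
tcp_pos: [0.4402, 0.3697, 0.0353]
tool_rot: [180.0, -0.0, 90.1]
contact_force: [-1.2, -0.4, -0.4]
gripper_width: 0.0856
grasp_force: 0.0
```

Emit:
apply_moves(
  deltas=[
    [[0,0,0],0],
    [[0,0,0],0],
    [[0,0,0],0],
    [[0,0,0],0],
    [[0,0,0],0],
    [[0,0,0],0],
    [[0,0,0],0],
    [[0,0,0],0],
    [[0,0,0],0],
    [[0,0,0],0],
  ],
  gripper=0,
)

```text
t: 6.65
tcp_pos: [0.44, 0.3698, 0.0359]
tool_rot: [180.0, 0.0, 90.1]
contact_force: [-1.4, -2.3, 5.6]
gripper_width: 0.0609
grasp_force: 63.8
```

Emit:
apply_moves(
  deltas=[
    [[0,0,0],0],
    [[0,0,0],0],
    [[0,0,0],0],
    [[0,0,0],0],
    [[0,0,0.02],0],
    [[0,0,0.05],0],
    [[0,0,0.05],0.03],
    [[0,0,0],0.04],
    [[0,0,0],0.04],
    [[0,0,0],0],
  ],
  gripper=1,
)

```text
t: 7.9
tcp_pos: [0.4404, 0.3698, 0.0599]
tool_rot: [180.0, -0.0, 109.8]
contact_force: [-0.2, 0.9, 0.2]
gripper_width: 0.0852
grasp_force: 0.0
```

Emit:
apply_moves(
  deltas=[
    [[0,0,0],0],
    [[0,0,0],0],
    [[0,0,0],0],
    [[0,0,0],0],
    [[0,0,0],0],
    [[0,0,0],0],
    [[0,0,0.1],0],
    [[0,0,0.2],0],
    [[0,0,0.2],0],
    [[0,0,0.2],0],
  ],
  gripper=0,
)

```text
t: 9.15
tcp_pos: [0.4398, 0.3696, 0.2013]
tool_rot: [180.0, -0.0, 109.9]
contact_force: [0.8, 0.0, -2.2]
gripper_width: 0.0605
grasp_force: 65.9
```

Run:
```python
from h import *
print(st())
a,b=cam("scene"),cam("top")
x=cv2.resize(a["color"][165:325,90:280],(712,600),interpolation=cv2.INTER_CUBIC); cv2.imwrite("pics/g2.png",x[...,::-1])
```

```text
{'t': 9.15, 'tcp_pos': [0.44, 0.37, 0.201], 'tool_rot': [179.999, -0.002, 109.877], 'contact_force': [0.792, 0.033, -2.187], 'gripper_width': 0.061, 'grasp_force': 65.928, 'joint_positions': [-12.089, 29.058, -40.948, 103.083, 22.501, 56.274, -42.343]}
```

View pics/g2.png

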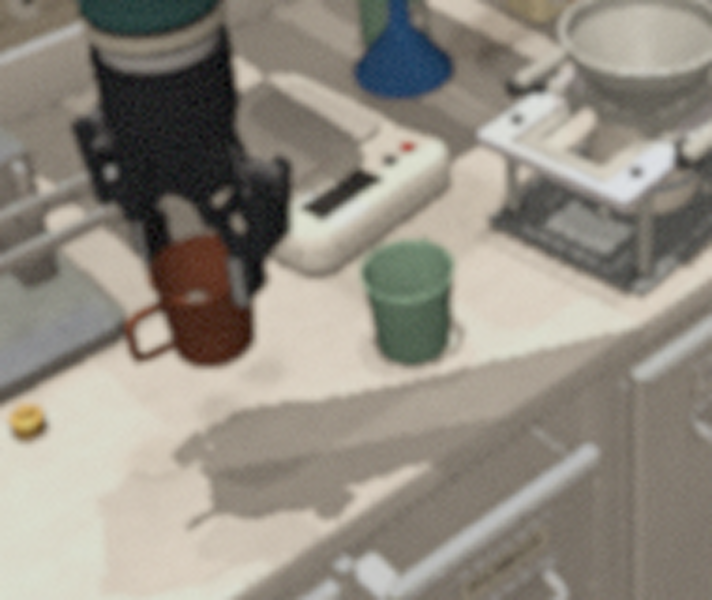

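The cup is held upright at (205,300) near its lip, with balls inside. The green cup at (407,300) is untouched. Carrying it to the hopper's +y side.

Emit:
apply_moves(
  deltas=[
    [[0.015,-0.1,0],-0.01],
    [[0.015,-0.18,0],-0.01],
    [[0.015,-0.18,0],-0.01],
    [[0.015,-0.18,0],-0.01],
    [[0.015,-0.18,0],-0.01],
    [[0.015,-0.18,0],-0.0126],
    [[0.015,-0.18,0.005],0],
    [[0.015,-0.18,0.005],0],
    [[0.015,-0.1,0],0],
    [[0.015,-0.047,0],0],
  ],
)

```text
t: 10.5
tcp_pos: [0.4691, 0.0659, 0.2003]
tool_rot: [-179.8, 0.0, 98.4]
contact_force: [-0.2, 0.1, -3.3]
gripper_width: 0.0603
grasp_force: 65.9
```

Run:
```python
from h import *
print(st())
b=cam("top");P=cloud(b)
a=cam("scene");Q=cloud(a)
# re-measure hopper rim outer edge using both
for X in(P,Q):
    m=(X[...,2]>.152)&(X[...,2]<.17)&(abs(X[...,0]-.489)<.075)&(abs(X[...,1]+.055)<.075)
    q=X[m]; r=np.hypot(q[:,0]-.489,q[:,1]+.055); print(np.percentile(r,[5,50,95,100]),q[:,2].max())
im=cv2.cvtColor(a["color"],cv2.COLOR_RGB2LAB).astype(int)
m=(im[...,1]>136)&(Q[...,2]>.12)&(Q[...,2]<.24)&(abs(Q[...,1]-.07)<.08)&(abs(Q[...,0]-.47)<.08)
q=Q[m];print(len(q),q.min(0),q.max(0))
```

```text
{'t': 10.5, 'tcp_pos': [0.469, 0.066, 0.2], 'tool_rot': [-179.846, 0.035, 98.404], 'contact_force': [-0.198, 0.066, -3.335], 'gripper_width': 0.06, 'grasp_force': 65.936, 'joint_positions': [20.454, 18.056, -37.694, 116.436, 14.311, 50.15, -16.759]}
[0.05974041 0.06324172 0.06675854 0.06913599] 0.169875567577223
[0.05928932 0.06287238 0.06742676 0.07150953] 0.16667166150947332
455 [0.43684259 0.0348817  0.14667755] [0.49993719 0.11642705 0.20279975]
```

Emit:
apply_moves(
  deltas=[
    [[0.005,-0.033,0.004],0],
    [[0.005,-0.033,0.004],0],
    [[0.005,-0.033,0.004],0],
    [[0.005,-0.033,0.004],0],
    [[0.003,-0.02,0.012],0],
    [[0.003,-0.02,0.012],0],
    [[0.003,-0.02,0.012],0],
    [[0.003,-0.018,0.005],0],
    [[0.003,-0.018,0.005],0],
    [[0.003,-0.018,0.005],0],
  ],
)

```text
t: 11.85
tcp_pos: [0.4775, 0.0215, 0.2151]
tool_rot: [180.0, -0.2, 98.7]
contact_force: [-0.8, 7.4, -0.1]
gripper_width: 0.0602
grasp_force: 66.1
```

Run:
```python
from h import *
print(st())
a,b=cam("scene"),cam("top")
x=cv2.resize(a["color"][100:250,160:340],(720,600),interpolation=cv2.INTER_CUBIC); cv2.imwrite("pics/p1.png",x[...,::-1])
```

```text
{'t': 11.85, 'tcp_pos': [0.477, 0.022, 0.215], 'tool_rot': [179.986, -0.18, 98.714], 'contact_force': [-0.802, 7.444, -0.089], 'gripper_width': 0.06, 'grasp_force': 66.127, 'joint_positions': [25.706, 16.941, -37.177, 115.253, 12.721, 51.78, -9.488]}
```

View pics/p1.png

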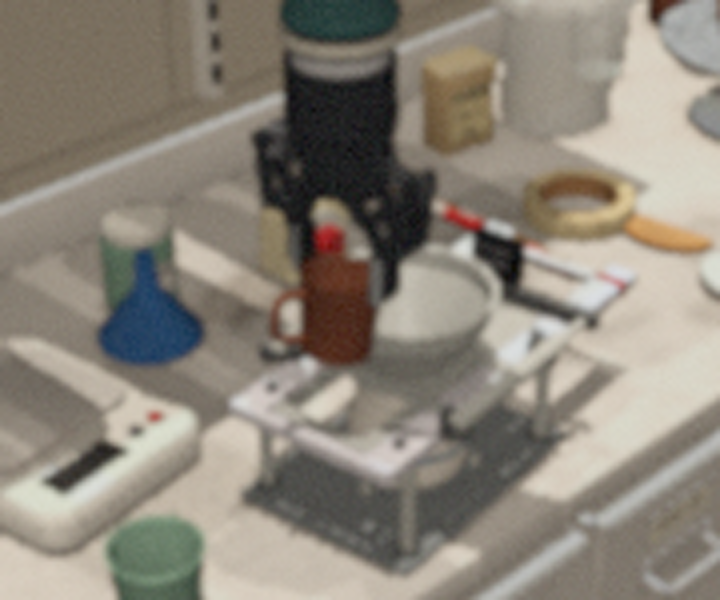

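The cup at (340,305) is tilting over the hopper's near rim, with the mouth still outside the pour angle. Continuing the arc.

Emit:
apply_moves(
  deltas=[
    [[0.002,-0.014,0],0],
    [[0.002,-0.014,0],0],
    [[0.002,-0.014,0],0],
    [[0.002,-0.014,0],0],
    [[0.002,-0.014,0],0],
    [[0.002,-0.014,-0.003],0],
    [[0.002,-0.014,-0.004],0],
    [[0.002,-0.014,-0.004],0],
    [[0.002,-0.014,-0.005],0],
    [[0.002,-0.014,-0.005],0],
  ],
)

```text
t: 13.2
tcp_pos: [0.4839, -0.0071, 0.213]
tool_rot: [179.7, -0.0, 98.7]
contact_force: [-0.7, 3.9, 12.3]
gripper_width: 0.0601
grasp_force: 68.1
```

```bash
cat > tilt.py <<'E'
from h import *
print(st())
a,b=cam("scene"),cam("top")
Q=cloud(a); im=cv2.cvtColor(a["color"],cv2.COLOR_RGB2LAB).astype(int)
p=np.array(arm.observe()["tcp_pos"])
m=(im[...,1]>136)&(np.linalg.norm(Q-p,axis=-1)<.11)&(Q[...,2]>.01); q=Q[m]-p
d=np.array([.15,-.989]); s=np.c_[q[:,:2]@d,q[:,2],q[:,0]]
print("cup rel tcp: s",s[:,0].min().round(3),s[:,0].max().round(3),"z",s[:,1].min().round(3),s[:,1].max().round(3),len(q))
# draw s-z silhouette, cell 4 mm
g=[[" "]*32 for _ in range(32)]
for x,z,_ in s:
    i,j=int(16-z/.004),int(16+x/.004)
    if 0<=i<32 and 0<=j<32: g[i][j]="#"
g[16][16]="T"
print("\n".join("".join(r) for r in g if "".join(r).strip()))
P=cloud(b)
E
python3 tilt.py
```

```text
{'t': 13.2, 'tcp_pos': [0.484, -0.007, 0.213], 'tool_rot': [179.687, -0.034, 98.687], 'contact_force': [-0.676, 3.919, 12.28], 'gripper_width': 0.06, 'grasp_force': 68.112, 'joint_positions': [28.148, 17.401, -36.237, 114.851, 13.02, 51.376, -6.29]}
cup rel tcp: s -0.066 0.014 z -0.04 0.058 432
                 ##             
                 #              
                  #             
                  ##            
                   #            
    ##   #                      
  ###### ##                     
 # #   ####                     
##    #######                   
#     #### ##    ##             
#    #### #### # ##             
##   ####### #  T#              
# # ##########                  
  # #########                   
  ######### #                   
  #########                     
 ##########                     
 #########                      
 #######                        
  #### #                        
    ###
```

Emit:
apply_moves(
  deltas=[
    [[0.002,-0.012,-0.007],0],
    [[0.002,-0.012,-0.007],0],
    [[0.002,-0.012,-0.007],0],
    [[0.002,-0.012,-0.007],0],
    [[0.002,-0.012,-0.007],0],
    [[0.001,-0.007,-0.009],0],
    [[0.001,-0.007,-0.009],0],
    [[0.001,-0.007,-0.009],0],
    [[0.001,-0.007,-0.009],0],
    [[0.001,-0.007,-0.009],0],
  ],
)

```text
t: 14.55
tcp_pos: [0.4894, -0.0298, 0.1982]
tool_rot: [179.4, 0.3, 98.5]
contact_force: [2.1, -6.1, 15.8]
gripper_width: 0.0605
grasp_force: 67.9
```

```bash
python3 tilt.py
```

```text
{'t': 14.55, 'tcp_pos': [0.489, -0.03, 0.198], 'tool_rot': [179.43, 0.265, 98.524], 'contact_force': [2.127, -6.09, 15.792], 'gripper_width': 0.06, 'grasp_force': 67.906, 'joint_positions': [29.292, 18.958, -34.979, 115.073, 14.466, 49.522, -5.07]}
cup rel tcp: s -0.067 0.011 z -0.034 0.059 498
                #               
                 #              
                 ##             
                  #             
   #######        #             
  ##### ##                      
 ###    ##                      
  #      #####                  
 ##      ######                 
 ##    #######                  
 ############## #               
  #############                 
###############                 
############# #                 
############ #                  
############# # T               
########### #                   
###### #                        
####                            
####                            
###                             
 ##                             
  ##                            
  #
```

Emit:
apply_moves(
  deltas=[
    [[0.001,-0.004,-0.012],0],
    [[0.001,-0.004,-0.012],0],
    [[0,-0.003,-0.012],0],
    [[0,-0.002,-0.012],0],
    [[0,-0.002,-0.012],0],
    [[0,0,0],0],
    [[0,0,0],0],
    [[0,0,0],0],
    [[0,0,0],0],
    [[0,0,0],0],
  ],
)

```text
t: 15.9
tcp_pos: [0.491, -0.0353, 0.1865]
tool_rot: [179.3, 0.4, 98.4]
contact_force: [5.2, -10.5, 14.0]
gripper_width: 0.0605
grasp_force: 67.3
```

```bash
sed -i 's/^P=cloud(b)/x=np.hstack([cv2.resize(a["color"][110:220,190:320],(472,400),interpolation=cv2.INTER_CUBIC),cv2.resize(b["color"][140:220,230:290],(300,400),interpolation=cv2.INTER_CUBIC)]);cv2.imwrite("pics\/p2.png",x[...,::-1])/' tilt.py; python3 tilt.py
```

```text
{'t': 15.9, 'tcp_pos': [0.491, -0.035, 0.187], 'tool_rot': [179.319, 0.434, 98.404], 'contact_force': [5.21, -10.52, 13.955], 'gripper_width': 0.061, 'grasp_force': 67.275, 'joint_positions': [29.118, 20.014, -34.311, 115.505, 15.538, 48.083, -5.523]}
cup rel tcp: s -0.064 0.014 z -0.019 0.064 500
                 # #            
                 ##             
                 ##             
    #######                     
   ##      #                    
    ##     # ##                 
    #      ###                  
    #       ###                 
   ##############               
 ################               
######### #######               
######### ########              
###############                 
########## ###                  
## # ### ## # #                 
##### ##### #                   
## #### ### #   T               
##      #  ##                   
##                              
##                              
#
```

View pics/p2.png

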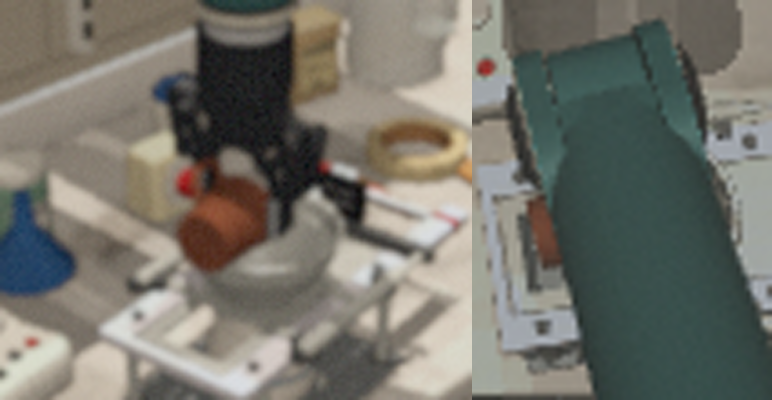

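The cup at (225,225) lies mouth into the hopper with the handle up at (210,170), tilted about 100°. I'll jiggle lightly, raise it, and measure how it sits in the grip.

Emit:
apply_moves(
  deltas=[
    [[0,-0.02,0.01],0],
    [[0,0.02,0.01],0],
    [[0,-0.03,0.03],0],
    [[0.005,-0.04,0.05],0],
    [[0.005,-0.05,0.06],0],
    [[0.005,-0.05,0.06],0],
    [[0.005,-0.02,0.06],0],
    [[0,0,0.06],0],
    [[0,0,0.04],0],
    [[0,0,0.02],0],
  ],
)

```text
t: 17.25
tcp_pos: [0.4892, -0.0685, 0.2631]
tool_rot: [180.0, 0.0, 98.7]
contact_force: [-0.8, -0.4, -2.0]
gripper_width: 0.0601
grasp_force: 65.8
```

```bash
sed -i 's/p2.png/p3.png/' tilt.py
cat >> tilt.py <<'E'
# foot-face plane: normals by RANSAC on reddish points
R=np.c_[q[:,:2]@d,q[:,:2]@np.array([.989,.15]),q[:,2]]; R=R[R[:,0]<0]
rng=np.random.default_rng(0);best=0
for _ in range(3000):
    a3=R[rng.choice(len(R),3,False)]; n=np.cross(a3[1]-a3[0],a3[2]-a3[0]); L=np.linalg.norm(n)
    if L<1e-5: continue
    n/=L; e=abs((R-a3[0])@n)<.002
    if e.sum()>best and abs(n[1])<.25: best=e.sum();be=e;bn=n
f=R[be]; print("face n(s,lat,z)",bn.round(3),"centroid",f.mean(0).round(4),"min",f.min(0).round(3),"max",f.max(0).round(3),best)
E
python3 tilt.py
```

```text
{'t': 17.25, 'tcp_pos': [0.489, -0.069, 0.263], 'tool_rot': [179.972, 0.014, 98.655], 'contact_force': [-0.827, -0.405, -2.003], 'gripper_width': 0.06, 'grasp_force': 65.779, 'joint_positions': [35.174, 14.487, -35.723, 110.518, 9.93, 57.995, 3.683]}
cup rel tcp: s -0.065 0.001 z -0.023 0.049 514
     ### #                      
   ### #####                    
   ##      ###                  
   #      ###                   
   ##      ##                   
   #      #######               
  ###############               
#################               
################                
################                
#### ######### #                
######### #  #                  
### #########                   
#####  #####    T               
##### # #####                   
###   #     #                   
##                              
###                             
 #                              
face n(s,lat,z) [0.992 0.125 0.012] centroid [-0.0601 -0.009   0.    ] min [-0.064 -0.034 -0.023] max [-0.055  0.013  0.023] 148
```

View pics/p3.png

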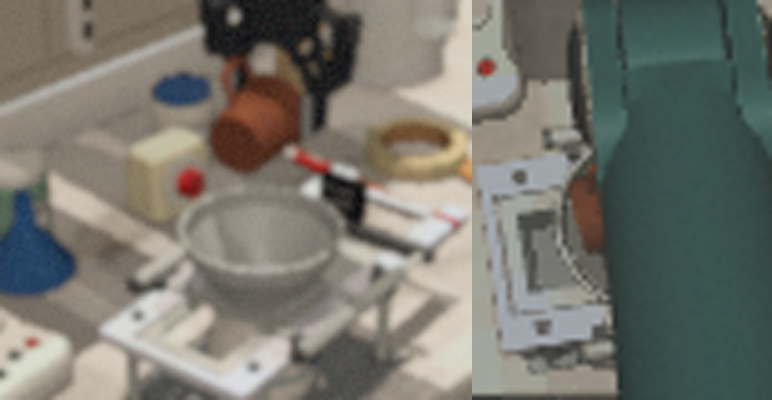

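p3 shows the empty-looking hopper wall with a pale patch at (260,250), likely ball tops; the cup at (255,120) is horizontal. I'll shift the arm aside gently and count the balls from the top camera.

Emit:
apply_moves(
  deltas=[
    [[0,0.04,0],0],
    [[0,0.08,0],0],
    [[0.005,0.12,0],0],
    [[0.01,0.16,0],0],
    [[0.01,0.16,0],0],
    [[0.01,0.16,0],0],
    [[0.01,0.12,0],0],
    [[0,0.08,0],0],
    [[0,0.05,0],0],
    [[0,0.03,0],0],
  ],
)

```text
t: 18.6
tcp_pos: [0.498, 0.1313, 0.2624]
tool_rot: [-180.0, 0.0, 98.6]
contact_force: [0.5, 0.0, -2.2]
gripper_width: 0.0605
grasp_force: 65.8
```

Run:
```python
from h import *
print(st())
b=cam("top");P=cloud(b);im=b["color"]
# hopper interior
K=b["K"];W=b["world_to_cam"]
p=W@np.array([.489,-.055,.1,1]);u,v=(K@(p[:3]/p[2]))[:2];print(u,v)
u,v=int(u),int(v)
s=np.s_[v-14:v+15,u-14:u+15]
print(cv2.cvtColor(im,cv2.COLOR_RGB2GRAY)[s]); print((P[s][...,2]*1000).astype(int))
cv2.imwrite("pics/hop.png",np.hstack([cv2.resize(im[v-22:v+23,u-22:u+23],(400,400),interpolation=cv2.INTER_CUBIC),cv2.resize(im[150:230,160:240],(400,400),interpolation=cv2.INTER_CUBIC)])[...,::-1])
```

```text
{'t': 18.6, 'tcp_pos': [0.498, 0.131, 0.262], 'tool_rot': [-179.982, 0.017, 98.614], 'contact_force': [0.468, 0.035, -2.174], 'gripper_width': 0.061, 'grasp_force': 65.792, 'joint_positions': [15.613, 17.967, -40.6, 107.666, 13.523, 59.237, -21.981]}
264.881475071423 186.61511387446242
[[111 157  86  80 111 118 119 121 119 119 120 119 121 121 121 124 124 125
  124 124 124 124 122 124 118 109  82 106 160]
 [161 110  75 132 119 118 118 119 120 121 120 119 121 121 121 124 124 123
  122 123 124 124 124 124 120 120 109  83  91]
 [117  77 109 117 117 118 119 120 121 119 120 120 121 120 121 125 124 125
  124 124 124 124 124 124 120 120 118 109  85]
 [ 89  91 116 116 116 118 118 119 119 120 119 119 120 119 120 122 122 122
  122 122 121 122 123 121 120 120 119 119 100]
 [ 80 115 117 116 117 117 119 118 117 117 118 118 117 119 119 122 123 121
  123 122 122 121 122 119 119 118 117 117 116]
 [105 115 116 117 116 115 115 118 118 119 118 119 120 121 120 122 122 122
  122 122 122 123 120 118 118 118 116 118 116]
 [115 116 116 115 115 115 116 118 118 117 120 121 119 120 120 120 122 123
  123 122 123
[... 6405 characters left out ...]
9  116  114
   119  114  112  120  118  122  122  130  133  130  137  144  159  164
    97]
 [  98   97   91  159  163  140  141  135  137  128  124  130  126  118
   123  119  123  125  127  128  129  133  134  143  145  160  165  105
    98]
 [  98   91   93   98  157  164  157  146  140  135 1422  130  129  126
   126  136  130  125  134  138  135  142  138  157  164  165  102  103
   100]
 [  96   98   92   94   93  160  164  159  163  145  144  141  142  135
   142  138  137  139  140  142  144  162  165  162   97   97  102   98
    97]
 [  98   96   93   93   97    4  104  166  166  164  158  161  159  143
   144  151  150  159  162  162  162  163  101   98  103  104  102  103
   100]]
```

Only about 3 balls are in the hopper, so the cup still holds some and more tilt is needed. Going back to the rim.

Emit:
apply_moves(
  deltas=[
    [[0,-0.05,0],0],
    [[-0.01,-0.09,0],0],
    [[-0.01,-0.12,0],0],
    [[-0.01,-0.12,0],0],
    [[-0.01,-0.12,0],0],
    [[-0.01,-0.12,-0.03],0],
    [[-0.01,-0.1,-0.05],0],
    [[0,-0.06,-0.07],0],
    [[0,-0.04,-0.08],0],
    [[0,-0.02,-0.08],0],
  ],
)

```text
t: 19.9
tcp_pos: [0.486, -0.0369, 0.1991]
tool_rot: [-180.0, -0.0, 98.6]
contact_force: [-0.3, -0.1, -2.1]
gripper_width: 0.0601
grasp_force: 65.9
```

Emit:
apply_moves(
  deltas=[
    [[0,0,-0.04],0],
    [[0,0,-0.02],0],
    [[0,0,-0.015],0],
    [[0,0,-0.015],0],
    [[0,0,-0.015],0],
    [[0,0,-0.01],0],
    [[0,0,-0.01],0],
    [[0,0,0],0],
    [[0,0,0],0],
    [[0,0,0],0],
  ],
)

```text
t: 21.15
tcp_pos: [0.4885, -0.0407, 0.1778]
tool_rot: [179.8, 0.4, 98.5]
contact_force: [-0.0, -12.1, 10.2]
gripper_width: 0.0602
grasp_force: 65.8
```

```bash
sed -i 's/p3.png/p4.png/' tilt.py; python3 tilt.py
```

```text
{'t': 21.15, 'tcp_pos': [0.488, -0.041, 0.178], 'tool_rot': [179.769, 0.375, 98.487], 'contact_force': [-0.001, -12.144, 10.18], 'gripper_width': 0.06, 'grasp_force': 65.802, 'joint_positions': [29.684, 20.871, -34.36, 115.872, 16.295, 47.556, -5.505]}
cup rel tcp: s -0.066 0.012 z -0.019 0.057 484
      ## #                      
       #####                    
      ##   ###                  
      ##    #                   
      #      #                  
  ######     ##                 
 ######### #####                
 #################              
######### #########             
##### ############              
##################              
#####  # ####   #               
######## ## ##                  
### # ######                    
####  ### ## #                  
##     # ##     T               
##        # #                   
#           #                   
                # ##            
face n(s,lat,z) [-0.965 -0.109  0.24 ] centroid [-0.0578 -0.0101  0.0151] min [-0.065 -0.036 -0.008] max [-0.051  0.012  0.036] 145
```

Emit:
apply_moves(
  deltas=[
    [[0,0,0],0],
    [[0,0.02,0],0],
    [[0,-0.04,0],0],
    [[0,0.04,0],0],
    [[0,-0.03,0.005],0],
    [[0,0,0.03],0],
    [[0,0,0.06],0],
    [[0,0,0.1],0],
    [[0,0,0.1],0],
    [[0,0,0.05],0],
  ],
)

```text
t: 22.5
tcp_pos: [0.4865, -0.0384, 0.2458]
tool_rot: [179.9, 0.0, 98.7]
contact_force: [0.2, -0.1, -1.6]
gripper_width: 0.0602
grasp_force: 65.2
```

Emit:
apply_moves(
  deltas=[
    [[0,0.04,0],0],
    [[0,0.08,0],0],
    [[0.005,0.12,0],0],
    [[0.01,0.16,0],0],
    [[0.01,0.16,0],0],
    [[0.01,0.16,0],0],
    [[0.01,0.12,0],0],
    [[0,0.08,0],0],
    [[0,0.02,0],0],
    [[0,0.01,0],0],
  ],
)

```text
t: 23.75
tcp_pos: [0.495, 0.1507, 0.2442]
tool_rot: [-180.0, 0.0, 98.6]
contact_force: [1.3, 0.1, -2.4]
gripper_width: 0.0606
grasp_force: 65.2
```

```bash
cat > hop.py <<'E'
from h import *
print(st())
g=0;D=[]
for _ in range(4):
    b=cam("top");g=g+b["color"].astype(float)/4;D.append(cloud(b)[...,2])
D=np.median(D,0);K=b["K"];W=b["world_to_cam"]
p=W@np.array([.489,-.055,.1,1]);u,v=(K@(p[:3]/p[2]))[:2].astype(int)
s=np.s_[v-11:v+12,u-11:u+12]
gr=cv2.cvtColor(g.astype(np.uint8),cv2.COLOR_RGB2GRAY)
for a,d in zip(gr[s],D[s]): print(" ".join("%4d"%min(999,x*1000) for x in d),"|","".join("#" if x>155 else "+" if x>135 else "." for x in a))
cv2.imwrite("pics/hop.png",cv2.resize(g[v-22:v+23,u-22:u+23].astype(np.uint8),(500,500),interpolation=cv2.INTER_CUBIC)[...,::-1])
E
python3 hop.py; python3 tilt.py|tail -24
```

```text
{'t': 23.75, 'tcp_pos': [0.495, 0.151, 0.244], 'tool_rot': [-179.962, 0.031, 98.591], 'contact_force': [1.333, 0.09, -2.443], 'gripper_width': 0.061, 'grasp_force': 65.196, 'joint_positions': [13.041, 19.596, -40.495, 108.451, 15.012, 57.357, -25.425]}
 138  136  133  126  123  124  122  117  120  116  115  114  111  116  117  116  121  124  122  128  128  130  135 | .......................
 134  131  129  127  121  118  119  115  114  112  111  111  111  113  114  114  117  115  121  124  129  131  135 | .......................
 133  130  126  120  120  117  113  112  109  105  108  109  109  105  110  110  111  115  115  119  121  124  126 | .......................
 128  126  124  117  115  112  108  107  102  103  100  103  106  102  103  104  109  108  112  115  117  123  126 | .......................
 127  124  119  115  110  110  107  104  104   98   98   97   99   98  114  114  112  104  107  112  117  121  124 | ..........+##+##+......
 128  123  118  113  111  106  103   94   99   95   94   95   96  112  116  113  115  101  105  111  112  115  120 | .......+###+#+###......
 
[... 2786 characters left out ...]
       
     ###    ##                  
     ##      #                  
  #  ##      ##                 
  ####### #####                 
 #################              
##################              
 ################               
#################               
##############  #               
#############                   
####  #######                   
####### #####                   
#### ########   T               
##  # # #####                   
##        ####                  
              #                 
            ##                  
face n(s,lat,z) [ 0.978  0.154 -0.143] centroid [-0.058  -0.0103  0.0115] min [-0.064 -0.035 -0.012] max [-0.052  0.014  0.037] 205
```

All eight balls now show in the hopper. Next I'll turn the tool and right the tilted cup by pushing its foot against the hopper's outer rim.

Emit:
apply_moves(
  deltas=[
    [[0.02,-0.02,0],0.055],
    [[0.03,-0.04,0],0.055],
    [[0.04,-0.05,0],0.055],
    [[0.04,-0.06,0],0.055],
    [[0.04,-0.06,0],0.055],
    [[0.04,-0.06,0],0.055],
    [[0.04,-0.05,0],0.055],
    [[0.04,-0.05,0],0.055],
    [[0.03,-0.03,0],0.055],
    [[0.015,-0.01,0],0.055],
  ],
)

```text
t: 25.3
tcp_pos: [0.5626, 0.0638, 0.2444]
tool_rot: [-180.0, 0.0, -162.2]
contact_force: [1.5, 0.4, -1.2]
gripper_width: 0.0603
grasp_force: 65.2
```

Emit:
apply_moves(
  deltas=[
    [[0,0,0],0.055],
    [[0,0,0],0.055],
    [[0,0,0],0.055],
    [[0,0,0],0.055],
    [[0,0,-0.05],0.008],
    [[0,0,-0.1],0],
    [[0,0,-0.1],0],
    [[0,0,-0.08],0],
    [[0,0,-0.04],0],
    [[0,0,-0.02],0],
  ],
)

```text
t: 26.55
tcp_pos: [0.5621, 0.0653, 0.1661]
tool_rot: [180.0, 0.0, -121.3]
contact_force: [-0.3, 0.2, -2.5]
gripper_width: 0.0598
grasp_force: 65.2
```

Run:
```python
from h import *
S=st();print(S)
H=np.array([.489,-.055]);p=np.array(S["tcp_pos"])
y=np.radians(S["tool_rot"][2]); m=np.array([np.cos(y),np.sin(y)]) # tool x
m=-m; print("mouth dir",m,"rel hopper",p[:2]-H,np.linalg.norm(p[:2]-H),(p[:2]-H)@m,(p[:2]-H)@[-m[1],m[0]])
```

```text
{'t': 26.55, 'tcp_pos': [0.562, 0.065, 0.166], 'tool_rot': [179.983, 0.003, -121.337], 'contact_force': [-0.309, 0.25, -2.512], 'gripper_width': 0.06, 'grasp_force': 65.202, 'joint_positions': [35.006, 41.86, -63.053, 104.984, 42.83, 61.009, 103.786]}
mouth dir [0.52007079 0.85412316] rel hopper [0.073 0.12 ] 0.14045995870709918 0.1404599469361306 5.750390755681863e-05
```

Emit:
apply_moves(
  deltas=[
    [[-0.012,-0.0192,0],0],
    [[-0.012,-0.0192,0],0],
    [[-0.0117,-0.0192,0],0],
    [[0,0,0],0],
    [[-0.003,-0.005,0.028],0],
    [[-0.003,-0.005,0.028],0],
    [[-0.003,-0.005,0.028],0],
    [[-0.0066,-0.011,0.024],0],
    [[-0.0066,-0.011,0.024],0],
    [[-0.0066,-0.011,0.024],0],
  ],
)

```text
t: 27.8
tcp_pos: [0.5492, 0.0439, 0.1983]
tool_rot: [-180.0, 0.0, -121.3]
contact_force: [0.9, 0.6, -1.7]
gripper_width: 0.0603
grasp_force: 67.9
```

```bash
cat > up.py <<'E'
from h import *
S=st();print(S)
H=np.array([.489,-.055]);p=np.array(S["tcp_pos"]);u=np.array([.52,.854])
print("pu",(p[:2]-H)@u*1000-65,"q",p[2]*1000-161)
for n in("scene","top"):
    a=cam(n);Q=cloud(a); im=cv2.cvtColor(a["color"],cv2.COLOR_RGB2LAB).astype(int)
    m=(im[...,1]>136)&(np.linalg.norm(Q-p,axis=-1)<.09); q=Q[m]-p; s=np.c_[q[:,:2]@u,q[:,2]]
    g=[[" "]*44 for _ in range(44)]
    for x,z in s:
        i,j=int(22-z/.004),int(22+x/.004)
        if 0<=i<44 and 0<=j<44: g[i][j]="#"
    g[22][22]="T"; print(n,len(q));print("\n".join("".join(r) for r in g if "".join(r).strip()))
E
python3 up.py
```

```text
{'t': 27.8, 'tcp_pos': [0.549, 0.044, 0.198], 'tool_rot': [-179.965, 0.015, -121.326], 'contact_force': [0.867, 0.607, -1.74], 'gripper_width': 0.06, 'grasp_force': 67.872, 'joint_positions': [39.841, 38.861, -66.154, 105.623, 40.128, 62.975, 107.163]}
pu 50.74600000000002 q 37.0
scene 252
                  #                         
                  #                         
           #      #                         
         #     ## #                         
                # #                         
        ##     #   #                        
         #                                  
        ##  ####                            
        #  #####                            
      ###########                           
     #############                          
     #############                          
      ######## ####                         
      #############                         
       ###########    T                     
       ####### ###                          
      #### ######                           
         #####                              
        #                                   
top 0
                      T
```

Emit:
apply_moves(
  deltas=[
    [[0.025,0.041,0],0],
    [[0.025,0.041,0],0],
    [[0,0,-0.065],0],
    [[0,0,-0.065],0],
    [[0,0,0],0],
    [[-0.009,-0.015,0],0],
    [[-0.009,-0.015,0],0],
    [[-0.004,-0.0064,0],0],
    [[-0.004,-0.0064,0],0],
    [[0,0,0],0],
  ],
)

```text
t: 29.15
tcp_pos: [0.5545, 0.0522, 0.1721]
tool_rot: [-180.0, 0.1, -121.3]
contact_force: [1.6, 1.9, -0.6]
gripper_width: 0.0602
grasp_force: 68.0
```

```bash
python3 up.py
```

```text
{'t': 29.15, 'tcp_pos': [0.555, 0.052, 0.172], 'tool_rot': [-179.955, 0.083, -121.338], 'contact_force': [1.601, 1.876, -0.631], 'gripper_width': 0.06, 'grasp_force': 68.013, 'joint_positions': [37.317, 40.849, -63.959, 106.025, 42.24, 60.909, 105.085]}
pu 60.698000000000036 q 11.0
scene 268
                  #                         
          #### #  #                         
        ######### #                         
       ####     # #                         
               ##                           
         #                                  
        ##    ###                           
         #######                            
       ##########                           
      ############                          
      ### #########                         
      ############                          
      ############                          
      ############    T                     
      # ##########                          
       ######### #                          
        # ###  ##                           
top 0
                      T
```

Emit:
apply_moves(
  deltas=[
    [[-0.004,-0.0064,0],0],
    [[-0.004,-0.0064,0],0],
    [[-0.003,-0.005,0.015],0],
    [[-0.003,-0.005,0.015],0],
    [[-0.003,-0.005,0.015],0],
    [[-0.003,-0.005,0.015],0],
    [[-0.003,-0.005,0.015],0],
    [[-0.003,-0.005,0.015],0],
    [[0,0,0],0],
    [[0,0,0],0],
  ],
)

```text
t: 30.5
tcp_pos: [0.5497, 0.0467, 0.1906]
tool_rot: [180.0, 0.4, -121.2]
contact_force: [2.9, 7.8, -1.4]
gripper_width: 0.06
grasp_force: 68.7
```

```bash
python3 up.py
```

```text
{'t': 30.5, 'tcp_pos': [0.55, 0.047, 0.191], 'tool_rot': [179.977, 0.394, -121.24], 'contact_force': [2.87, 7.81, -1.445], 'gripper_width': 0.06, 'grasp_force': 68.66, 'joint_positions': [39.435, 39.365, -65.711, 106.016, 40.589, 61.978, 106.75]}
pu 53.82800000000003 q 30.0
scene 266
                      #                     
                  #                         
                  #                         
              #   #                         
        ####  #   #                         
      ####    ##                            
       ##      #        #                   
      ##       ##                           
       ##     #                             
       ##   #####                           
       ########## #                         
       ###########                          
     #############                          
      #############                         
      ############    T                     
      ######### ##                          
      ############    ##                    
      ######## #      ##                    
       ########        #                    
         ##           ##                    
                       #                    
top 0
                      T
```

Emit:
apply_moves(
  deltas=[
    [[-0.006,-0.0098,0.013],0],
    [[-0.006,-0.0098,0.013],0],
    [[-0.006,-0.0098,0.013],0],
    [[-0.006,-0.0098,0.013],0],
    [[-0.006,-0.0098,0.013],0],
    [[-0.0068,-0.0111,0.0095],0],
    [[-0.0068,-0.0111,0.0095],0],
    [[-0.0068,-0.0111,0.0095],0],
    [[-0.0068,-0.0111,0.0095],0],
    [[-0.0068,-0.0111,0.0095],0],
  ],
)

```text
t: 31.85
tcp_pos: [0.5374, 0.0259, 0.2137]
tool_rot: [-179.9, 0.4, -121.2]
contact_force: [4.3, 8.3, 1.8]
gripper_width: 0.0599
grasp_force: 72.2
```

```bash
python3 up.py
```

```text
{'t': 31.85, 'tcp_pos': [0.537, 0.026, 0.214], 'tool_rot': [-179.947, 0.439, -121.22], 'contact_force': [4.28, 8.315, 1.786], 'gripper_width': 0.06, 'grasp_force': 72.178, 'joint_positions': [44.031, 37.033, -68.301, 106.732, 38.514, 63.269, 109.861]}
pu 29.13400000000003 q 53.0
scene 262
                      #                     
                  #                         
         ####                               
        #   #                               
            ###                             
      ##      ##                            
             #####                          
       #   #### ##    #                     
       #   #######    ##                    
          ########    T##                   
        ##########    ####                  
        ####### ##    ####                  
        ##########    # ###                 
         ########     #####                 
         ###########  ####                  
         #### ######   ##                   
          ##### # #                         
           ######                           
              #                             
             ##                             
top 0
                      T
```

Emit:
apply_moves(
  deltas=[
    [[-0.0075,-0.0124,0.0065],0],
    [[-0.0075,-0.0124,0.0065],0],
    [[-0.0075,-0.0124,0.0065],0],
    [[-0.0075,-0.0124,0.0065],0],
    [[-0.0075,-0.0124,0.0065],0],
    [[-0.0078,-0.0128,0.002],0],
    [[-0.0078,-0.0128,0.002],0],
    [[-0.0078,-0.0128,0.002],0],
    [[-0.0078,-0.0128,0.001],0],
    [[-0.0078,-0.0128,0],0],
  ],
)

```text
t: 33.2
tcp_pos: [0.5207, -0.003, 0.2201]
tool_rot: [-180.0, 0.0, -121.3]
contact_force: [-0.5, -0.4, -2.2]
gripper_width: 0.0601
grasp_force: 72.0
```

```bash
python3 up.py
```

```text
{'t': 33.2, 'tcp_pos': [0.521, -0.003, 0.22], 'tool_rot': [-179.999, 0.002, -121.341], 'contact_force': [-0.479, -0.437, -2.212], 'gripper_width': 0.06, 'grasp_force': 72.013, 'joint_positions': [48.935, 35.533, -69.937, 108.46, 37.603, 63.46, 112.775]}
pu -3.951999999999991 q 59.0
scene 257
                      #                     
                       #                    
                  #                         
                  #                         
                   #                        
                  #                         
          ##                                
        ##  ##                              
       #     ##                             
       #     ### #                          
             #####                          
      #      #### #  ###                    
            ## ###   ###                    
      ###  #####     #T##                   
         ########     ###                   
         # #######   ######                 
         #########    #####                 
          ########    #####                 
         ###########  ####                  
          ########### ###                   
          #########                         
            ## ###                          
            ###  #                          
              ##                            
top 0
                      T
```

Emit:
apply_moves(
  deltas=[
    [[0,0.05,0.08],0],
    [[-0.03,0.15,0.07],0],
    [[-0.04,0.25,0],0],
    [[-0.04,0.25,0],0],
    [[-0.04,0.25,0],0],
    [[-0.04,0.25,0],0],
    [[-0.04,0.25,0],0],
    [[-0.04,0.25,0],0],
    [[-0.04,0.2,0],0],
    [[-0.02,0.09,0],0],
  ],
)

```text
t: 34.55
tcp_pos: [0.4525, 0.3993, 0.2517]
tool_rot: [179.9, 0.1, -121.1]
contact_force: [-0.2, -0.2, -2.0]
gripper_width: 0.06
grasp_force: 72.0
```

Emit:
apply_moves(
  deltas=[
    [[0,0,-0.05],0],
    [[0,0,-0.12],0],
    [[0,0,-0.15],0],
    [[0,0,-0.15],0],
    [[0,0,-0.15],0],
    [[0,0,-0.1],0],
    [[0,0,-0.06],0],
    [[0,0,-0.03],0],
    [[0,0,0],0],
    [[0,0,0],0],
  ],
)

```text
t: 35.8
tcp_pos: [0.4551, 0.3957, 0.0889]
tool_rot: [-180.0, 0.1, -121.3]
contact_force: [0.1, -0.5, -1.9]
gripper_width: 0.0598
grasp_force: 72.0
```

```bash
python3 up.py
python3 - <<'E'
import cv2
from h import *
a=cam("scene");p=arm.observe()["tcp_pos"];q=a["world_to_cam"]@np.array([*p,1]);u,v=(a["K"]@(q[:3]/q[2]))[:2].astype(int)
cv2.imwrite("pics/last.png",cv2.resize(a["color"][v-55:v+45,max(0,u-60):u+60],None,fx=5,fy=5,interpolation=cv2.INTER_CUBIC)[...,::-1])
E
```

```text
{'t': 35.8, 'tcp_pos': [0.455, 0.396, 0.089], 'tool_rot': [-179.976, 0.081, -121.343], 'contact_force': [0.123, -0.496, -1.864], 'gripper_width': 0.06, 'grasp_force': 72.014, 'joint_positions': [-6.199, 47.98, -54.397, 102.26, 47.114, 55.547, 68.104]}
pu 302.47400000000005 q -72.0
scene 425
                 #                          
                 #                          
                 ##                         
                  #                         
                  #     #                   
                  #                         
          ##    #                           
         ##### #                            
       ###  ##### #                         
      ###    #####                          
      #      ######                         
       #     ######                         
      ##   ########                         
       ##  ########   T                     
        # ##########                        
        ############                        
        ############                        
       ####### ######    ##                 
        ############                        
        ############                        
        ####### # ##                        
          ######   ##                       
            ###                             
top 2
      ##                                    
                      T
```

View pics/last.png

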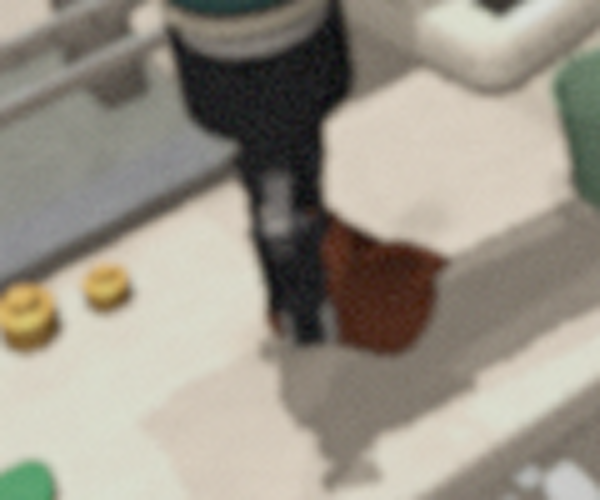

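The picture shows the cup held above the bench still tilted roughly 48° (foot at (400,320)). I'll take it back to the rim for the last part of the righting.

Emit:
apply_moves(
  deltas=[
    [[0,0,0.25],0],
    [[0.03,-0.1,0.25],0],
    [[0.05,-0.2,0.25],0],
    [[0.05,-0.22,0],0],
    [[0.05,-0.24,0],0],
    [[0.05,-0.24,0],0],
    [[0.05,-0.24,0],0],
    [[0.06,-0.24,0],0],
    [[0.06,-0.22,0],0],
    [[0.04,-0.11,0],0],
  ],
)

```text
t: 37.2
tcp_pos: [0.543, 0.0313, 0.2363]
tool_rot: [-180.0, -0.1, -121.6]
contact_force: [0.3, -0.2, -2.5]
gripper_width: 0.06
grasp_force: 72.0
```

Emit:
apply_moves(
  deltas=[
    [[0,0,-0.05],0],
    [[0,0,-0.06],0],
    [[0,0,0],0],
    [[-0.0078,-0.0128,-0.005],0],
    [[-0.0078,-0.0128,-0.005],0],
    [[-0.0078,-0.0128,-0.003],0],
    [[-0.0078,-0.0128,0.005],0],
    [[-0.0078,-0.0128,0.005],0],
    [[0,0,0],0],
    [[0,0,0],0],
  ],
)

```text
t: 38.45
tcp_pos: [0.5354, 0.0231, 0.2147]
tool_rot: [-179.9, 0.2, -121.3]
contact_force: [2.3, 3.8, 1.3]
gripper_width: 0.0605
grasp_force: 72.4
```

```bash
python3 up.py | grep -v "#"
```

```text
{'t': 38.45, 'tcp_pos': [0.535, 0.023, 0.215], 'tool_rot': [-179.94, 0.2, -121.306], 'contact_force': [2.321, 3.807, 1.259], 'gripper_width': 0.06, 'grasp_force': 72.365, 'joint_positions': [44.045, 36.347, -67.725, 106.89, 37.848, 63.114, 110.461]}
pu 25.53200000000001 q 54.0
scene 264
top 0
                      T
```

Emit:
apply_moves(
  deltas=[
    [[-0.0072,-0.0117,0.0025],0],
    [[-0.0072,-0.0117,0.0025],0],
    [[-0.0065,-0.0107,0.003],0],
    [[-0.0065,-0.0107,0.003],0],
    [[-0.0065,-0.0107,0.003],0],
    [[-0.0065,-0.0107,0.003],0],
    [[0,0,0],0],
    [[0,0,0],0],
    [[0,0,0],0],
    [[0,0,0],0],
  ],
)

```text
t: 39.8
tcp_pos: [0.5262, 0.0081, 0.2168]
tool_rot: [180.0, -0.0, -121.4]
contact_force: [0.8, 0.2, -1.4]
gripper_width: 0.0602
grasp_force: 72.3
```

```bash
python3 up.py
```

```text
{'t': 39.8, 'tcp_pos': [0.526, 0.008, 0.217], 'tool_rot': [179.971, -0.045, -121.363], 'contact_force': [0.808, 0.174, -1.372], 'gripper_width': 0.06, 'grasp_force': 72.339, 'joint_positions': [46.531, 35.605, -68.48, 107.891, 37.399, 63.115, 111.935]}
pu 8.04200000000003 q 56.0
scene 240
         ##                                 
         #  ## ##                           
              #####                         
       #      ####    ##                    
      #       ####    ###                   
              ####    T###                  
        #   #### #    #####                 
            #######   ######                
           ######     # ####                
          #### ####   #####                 
          ################                  
          ######## ### ##                   
           ########## ##                    
            # ## ###                        
             ##### #                        
              ######                        
                 ##                         
top 0
                      T
```

Emit:
apply_moves(
  deltas=[
    [[0,0.05,0.1],0],
    [[-0.03,0.15,0.05],0],
    [[-0.04,0.24,0],0],
    [[-0.04,0.25,0],0],
    [[-0.04,0.25,0],0],
    [[-0.04,0.25,0],0],
    [[-0.04,0.25,0],0],
    [[-0.04,0.25,0],0],
    [[-0.04,0.17,-0.05],0],
    [[-0.02,0.07,-0.1],0],
  ],
)

```text
t: 41.15
tcp_pos: [0.4589, 0.3989, 0.2194]
tool_rot: [180.0, 0.3, -121.1]
contact_force: [0.8, -1.1, -2.2]
gripper_width: 0.0602
grasp_force: 72.4
```

Emit:
apply_moves(
  deltas=[
    [[0,0,-0.15],0],
    [[0,0,-0.18],0],
    [[0,0,-0.18],0],
    [[0,0,-0.12],0],
    [[0,0,-0.06],0],
    [[0,0,-0.03],0],
    [[-0.005,-0.008,-0.015],0],
    [[-0.01,-0.017,-0.01],0],
    [[-0.01,-0.017,-0.005],0],
    [[-0.01,-0.017,-0.005],0],
  ],
)

```text
t: 42.4
tcp_pos: [0.4536, 0.3825, 0.0664]
tool_rot: [-180.0, 0.0, -121.4]
contact_force: [-0.1, -0.1, -1.9]
gripper_width: 0.0602
grasp_force: 72.3
```

```bash
python3 up.py
```

```text
{'t': 42.4, 'tcp_pos': [0.454, 0.382, 0.066], 'tool_rot': [-179.981, 0.026, -121.354], 'contact_force': [-0.131, -0.073, -1.944], 'gripper_width': 0.06, 'grasp_force': 72.328, 'joint_positions': [-5.987, 48.716, -52.697, 104.051, 48.498, 52.972, 67.549]}
pu 289.998 q -95.0
scene 396
                 #                          
                 ##                         
                  #                         
                  #     #                   
                  #                         
          ##   #                            
        ###### #                            
       ###  #######                         
      ###    ######                         
      ##     ######                         
      ##    ######                          
            ### ###   T                     
       #   #########                        
        ## ########      ###                
         ###########      ##                
         ###########     ###                
         ###########                        
         ##### ######                       
          # ########                        
           #########                        
           #### ## #                        
              ##   #                        
top 3
       #                                    
      #                                     
       #              T
```

Emit:
apply_moves(
  deltas=[
    [[-0.01,-0.017,-0.01],0],
    [[-0.01,-0.017,-0.01],0],
    [[-0.01,-0.017,-0.01],0],
    [[-0.01,-0.017,-0.008],0],
    [[-0.01,-0.017,-0.005],0],
    [[-0.01,-0.017,-0.005],0],
    [[-0.01,-0.017,0],0],
    [[-0.01,-0.017,0],0],
    [[-0.01,-0.017,0],0],
    [[0,0,0],0],
  ],
)

```text
t: 43.75
tcp_pos: [0.4364, 0.3536, 0.0581]
tool_rot: [-180.0, 0.2, -121.3]
contact_force: [1.1, 3.0, 6.8]
gripper_width: 0.0599
grasp_force: 73.2
```

```bash
python3 up.py
```

```text
{'t': 43.75, 'tcp_pos': [0.436, 0.354, 0.058], 'tool_rot': [-179.955, 0.239, -121.325], 'contact_force': [1.07, 2.978, 6.831], 'gripper_width': 0.06, 'grasp_force': 73.172, 'joint_positions': [-3.717, 47.214, -52.583, 108.799, 49.594, 49.93, 66.433]}
pu 256.72599999999994 q -103.0
scene 375
                 #                          
                 ##     #                   
                  #                         
                  #     #                   
                  #                         
         #     #                            
        #########                           
       ### #######                          
       #     #####                          
      ##     ######                         
      ##     ######                         
            #######   T                     
       ##  ########       #                 
       ############      ###                
         ##########       ##                
         ###########     ###                
         ###########     #                  
         ###########                        
          #########                         
           ########                         
            ########                        
              ###                           
               #                            
top 1
        #                                   
                      T
```

Emit:
apply_moves(
  deltas=[
    [[-0.01,-0.017,-0.006],0],
    [[-0.01,-0.017,-0.006],0],
    [[-0.01,-0.017,-0.006],0],
    [[-0.01,-0.017,-0.006],0],
    [[-0.01,-0.017,-0.004],0],
    [[-0.01,-0.017,0],0],
    [[-0.01,-0.017,0],0],
    [[0,0,0],0],
    [[0,0,0],0],
    [[0,0,0],0],
  ],
)

```text
t: 45.1
tcp_pos: [0.4255, 0.3353, 0.0571]
tool_rot: [-179.8, 1.0, -121.2]
contact_force: [2.3, 3.7, 30.3]
gripper_width: 0.0605
grasp_force: 78.2
```

```bash
python3 up.py
```

```text
{'t': 45.1, 'tcp_pos': [0.425, 0.335, 0.057], 'tool_rot': [-179.835, 0.964, -121.25], 'contact_force': [2.344, 3.679, 30.32], 'gripper_width': 0.06, 'grasp_force': 78.153, 'joint_positions': [-1.921, 45.751, -52.793, 112.089, 50.44, 47.6, 65.696]}
pu 234.77999999999997 q -104.0
scene 321
                 #       #                  
                  #      #                  
                  #                         
                  #                         
                  #                         
              ##                            
          ##   ###                          
         ##########                         
         #   #####         #                
        #     #####   T  ####               
        #     ####        ###               
        #     # ###       ##                
              ##### #    ###                
             ######       ##                
        #### ######       #                 
         ### #######      #                 
            ###########  #                  
              #########   #                 
              ###### ##                     
              ########                      
                 ####                       
        #                                   
top 0
                      T
```

The handle is nearly upright and the 30 N load says the foot is almost flat. Unloading and releasing.

Emit:
apply_moves(
  deltas=[
    [[0,0,0.01],0],
    [[0,0,0.01],0],
    [[0,0,0.005],0],
    [[0,0,0],0],
    [[0,0,0],0],
    [[0,0,0],0],
    [[0,0,0],0],
    [[0,0,0],0],
    [[0,0,0],0],
    [[0,0,0],0],
  ],
  gripper=1,
)

```text
t: 46.45
tcp_pos: [0.4215, 0.3283, 0.0559]
tool_rot: [180.0, 0.0, -121.3]
contact_force: [0.3, -0.2, 0.3]
gripper_width: 0.0851
grasp_force: 0.0
```

```bash
python3 up.py
```

```text
{'t': 46.45, 'tcp_pos': [0.422, 0.328, 0.056], 'tool_rot': [179.999, 0.002, -121.347], 'contact_force': [0.331, -0.205, 0.263], 'gripper_width': 0.085, 'grasp_force': 0.0, 'joint_positions': [-1.614, 45.722, -52.797, 112.443, 49.911, 48.19, 66.057]}
pu 227.24200000000002 q -105.0
scene 368
                  #                         
                 #                          
                 #                          
                  #                         
          ###### #                          
           #######  ##                      
       ##  #########  T                     
      #############                         
     ##    ########                         
     #     ########                         
           ########                         
     #      #######                         
     #      #######                         
     ##     #######                         
      ###  # #######                        
        ###  #########                      
           # ##########                     
               ####### #                    
                ##  ##                      
top 6
       #              T                     
        #  #                                
         #                                  
                #                           
                  #
```

Run:
```python
from h import *
for n in("top","scene"):
    a=cam(n);P=cloud(a);g=a["color"].max(-1)
    m=(P[...,2]>.12)&(P[...,2]<.162)&(abs(P[...,0]-.507)<.06)&(abs(P[...,1]+.174)<.03)&(g<75)
    q=P[m];print(n,len(q),q.mean(0).round(4),q.min(0).round(3),q.max(0).round(3))
    r=cv2.minAreaRect((q[:,:2]*1000).astype(np.float32));print(r)
print(arm.tips_ahead)
```

```text
top 57 [ 0.5053 -0.1702  0.1486] [ 0.485 -0.178  0.12 ] [ 0.53  -0.162  0.158]
((506.9993896484375, -170.97750854492188), (44.68875503540039, 12.632060050964355), 6.690521240234375)
scene 99 [ 0.5027 -0.1701  0.1404] [ 0.484 -0.178  0.12 ] [ 0.526 -0.165  0.156]
((505.11773681640625, -171.0988006591797), (41.803688049316406, 11.281216621398926), 5.922115325927734)
0.017
```

Emit:
apply_moves(
  deltas=[
    [[0,0,0.25],0],
    [[0,0,0.3],0],
    [[0.05,-0.1,0.3],-0.035],
    [[0.05,-0.25,0.1],-0.035],
    [[0.05,-0.29,0],-0.035],
    [[0.05,-0.29,0],-0.035],
    [[0.05,-0.29,0],-0.035],
    [[0.05,-0.29,0],-0.035],
    [[0.05,-0.29,0],-0.035],
    [[0.05,-0.29,0],-0.035],
  ],
)

```text
t: 47.9
tcp_pos: [0.5013, -0.0912, 0.2447]
tool_rot: [-180.0, 0.0, -172.0]
contact_force: [0.4, -0.4, -0.1]
gripper_width: 0.0853
grasp_force: 0.0
```

Emit:
apply_moves(
  deltas=[
    [[0.01,-0.18,0],0],
    [[0.01,-0.13,0],0],
    [[0.005,-0.07,0],0],
    [[0,-0.027,0],0],
    [[0,0,-0.08],0],
    [[0,0,-0.13],0],
    [[0,0,-0.13],0],
    [[0,0,-0.1],0],
    [[0,0,-0.06],0],
    [[0,0,-0.02],0],
  ],
  gripper=0.45,
)

```text
t: 49.15
tcp_pos: [0.5062, -0.1701, 0.1399]
tool_rot: [180.0, -0.0, -171.7]
contact_force: [0.3, -0.4, 0.4]
gripper_width: 0.0383
grasp_force: 0.0
```

Run:
```python
from h import *
print(st(),arm.tips_ahead)
a=cam("scene");P=cloud(a)
```

```text
{'t': 49.15, 'tcp_pos': [0.506, -0.17, 0.14], 'tool_rot': [179.966, -0.029, -171.701], 'contact_force': [0.269, -0.441, 0.437], 'gripper_width': 0.038, 'grasp_force': 0.0, 'joint_positions': [54.001, 34.593, -50.53, 110.644, 34.227, 51.126, 84.169]} 0.017
```

Emit:
apply_moves(
  deltas=[
    [[0,0,0],0],
    [[0,0,0],0],
    [[0,0,0],0],
    [[0,0,0],0],
    [[0,0,0],0],
    [[0,0,0],0],
    [[0,0,0],0],
    [[0,0,0],0],
    [[0,0,0],0],
    [[0,0,0],0],
  ],
  gripper=0,
)

```text
t: 50.45
tcp_pos: [0.5072, -0.1735, 0.1414]
tool_rot: [-179.8, 0.1, -171.8]
contact_force: [1.1, -6.5, -0.5]
gripper_width: 0.0132
grasp_force: 58.7
```

Emit:
apply_moves(
  deltas=[
    [[0.003,-0.02,0],0],
    [[0.006,-0.045,0],0],
    [[0.008,-0.055,0],0],
    [[0.008,-0.055,0],0],
    [[0.008,-0.055,0],0],
    [[0.008,-0.055,0],0],
    [[0.006,-0.04,0],0],
    [[0.003,-0.02,0],0],
    [[0,-0.01,0],0],
    [[0,0,0],0],
  ],
)

```text
t: 51.7
tcp_pos: [0.5168, -0.2386, 0.1414]
tool_rot: [179.8, 0.1, -171.6]
contact_force: [-1.5, 6.9, 3.9]
gripper_width: 0.0131
grasp_force: 59.7
```

```bash
cat > mark.py <<'E'
from h import *
print(st())
a=cam("scene");b=cam("top")
P=cloud(a)
im=a["color"].astype(int);r,g,bl=im[...,0],im[...,1],im[...,2]
sd=np.array([.145,-.989]);H=np.array([.489,-.055])
t=(P[...,:2]-H)@sd; w=(P[...,:2]-H)@np.array([.989,.145])
for n,c in(("scene",a),("top",b)):
    P=cloud(c);im=c["color"].astype(int);r,g=im[...,0],im[...,1]
    t=(P[...,:2]-H)@sd; w=(P[...,:2]-H)@np.array([.989,.145])
    m=(r>1.6*g)&(r>80)&(abs(P[...,2]-.1)<.012)&(abs(t-.19)<.03)&(abs(w)<.09)
    print(n,"red t",len(t[m]),np.percentile(t[m],[5,50,95]).round(4) if m.any() else 0)
    m=(im.max(-1)<90)&(abs(P[...,2]-.112)<.008)&(abs(t-.18)<.06)&(abs(w)>.03)&(abs(w)<.1)
    print(n,"cross t",m.sum(),np.percentile(t[m],[5,50,95]).round(4) if m.any() else 0)
    m=(P[...,2]>.085)&(P[...,2]<.16)&(np.hypot(t,w)<.029); print(n,"outlet pts",m.sum(),P[m][:,2].round(3)[:10])
s=np.array(arm.observe()["tcp_pos"]);print("tcp t",(s[:2]-H)@sd,"w",(s[:2]-H)@[.989,.145])
E
python3 mark.py
```

```text
{'t': 51.7, 'tcp_pos': [0.517, -0.239, 0.141], 'tool_rot': [179.827, 0.068, -171.621], 'contact_force': [-1.549, 6.92, 3.896], 'gripper_width': 0.013, 'grasp_force': 59.715, 'joint_positions': [58.363, 37.251, -49.549, 105.797, 34.735, 53.452, 91.271]}
scene red t 0 0
scene cross t 87 [0.178  0.1821 0.1874]
scene outlet pts 0 []
top red t 4 [0.194  0.1954 0.1957]
top cross t 71 [0.1782 0.1832 0.1895]
top outlet pts 8 [0.101 0.102 0.103 0.104 0.1   0.1   0.1   0.103]
tcp t 0.18554387038615563 w 0.0009070228775507264
```

```bash
cat > m2.py <<'E'
from h import *
sd=np.array([.145,-.989]);wd=np.array([.989,.145]);H=np.array([.489,-.055])
def prof(img,c,w0,z):
    ts=np.arange(.095,.225,.0005); out=0
    for w in np.arange(w0-.004,w0+.0041,.001):
        xy=H+ts[:,None]*sd+w*wd; X=np.c_[xy,np.full(len(ts),z),np.ones(len(ts))]@c["world_to_cam"].T
        uv=X[:,:3]@c["K"].T; uv=(uv[:,:2]/uv[:,2:]).astype(np.float32)
        out=out+cv2.remap(img,uv[:,:1],uv[:,1:],cv2.INTER_LINEAR).reshape(len(ts),-1).astype(float)/9
    return ts,out
for n in("top","scene"):
    c=cam(n); old=cv2.imread(f"pics/{n}.png")[...,::-1].copy(); new=c["color"]
    for w0 in(-.068,-.058,.058,.068):
        r=[]
        for im in(old,new):
            ts,o=prof(im,c,w0,.114); g=o.max(1); i=g.argmin(); k=slice(max(0,i-24),i+25); wt=np.clip(np.median(g[k])*.9-g[k],0,None)
            r.append(((wt*ts[k]).sum()/wt.sum(),g.min()))
        ts,o=prof(new,c,w0,.099); rr=o[:,0]-o[:,1]; e=np.clip(rr-40,0,None); 
        ts,o2=prof(old,c,w0,.099); e2=np.clip(o2[:,0]-o2[:,1]-40,0,None)
        print(n,w0,np.round(r,4).tolist(),"shift",round(r[1][0]-r[0][0],4),"red",[round((x*ts).sum()/x.sum(),4) if x.sum()>0 else None for x in(e2,e)])
E
python3 m2.py
```

```text
top -0.068 [[0.1147, 85.2222], [0.2229, 53.8889]] shift 0.1081 red [np.float64(0.1926), None]
top -0.058 [[0.1185, 98.0], [0.2227, 51.1111]] shift 0.1042 red [np.float64(0.1933), np.float64(0.1954)]
top 0.058 [[0.1146, 73.8889], [0.189, 45.1111]] shift 0.0744 red [np.float64(0.1927), None]
top 0.068 [[0.1169, 84.5556], [0.1901, 43.2222]] shift 0.0732 red [np.float64(0.1929), None]
scene -0.068 [[0.1101, 71.6667], [0.1781, 55.8889]] shift 0.068 red [np.float64(0.1951), None]
scene -0.058 [[0.1104, 71.6667], [0.1774, 55.1111]] shift 0.067 red [None, None]
scene 0.058 [[0.1748, 67.8889], [0.1771, 72.4444]] shift 0.0023 red [None, None]
scene 0.068 [[nan, 114.5556], [0.175, 71.6667]] shift nan red [None, None]m2.py:16: RuntimeWarning: invalid value encountered in scalar divide
  r.append(((wt*ts[k]).sum()/wt.sum(),g.min()))
```

Emit:
apply_moves(
  deltas=[
    [[-0.0013,0.0087,0],0],
    [[0,0,0],0],
    [[0,0,0],0],
    [[0,0,0],0],
    [[0,0,0],0],
    [[0,0,0],0],
    [[0,0,0],0],
    [[0,0,0],0],
    [[0,0,0],0],
    [[0,0,0],0],
  ],
)

```text
t: 53.15
tcp_pos: [0.5165, -0.2365, 0.1413]
tool_rot: [179.8, 0.1, -171.6]
contact_force: [-1.6, 8.5, 4.8]
gripper_width: 0.0129
grasp_force: 59.7
```

Run:
```python
from h import *
print(st())
H=np.array([.489,-.055])
for n in("top","scene"):
    D=[];
    for _ in range(3):
        c=cam(n);D.append(cloud(c))
    P=np.median(D,0);d=np.hypot(P[...,0]-H[0],P[...,1]-H[1])
    m=(d<.03)&(P[...,2]<.16)&(P[...,2]>0.0); print(n,m.sum(),np.sort(P[m][:,2]).round(3).tolist()[:60])
    m=(d<.12)&(abs(P[...,2]-.04)<.03); print(n,"low pts",m.sum())
# the cup, upright?
P=cloud(cam("scene"));m=(abs(P[...,0]-.4215)<.06)&(abs(P[...,1]-.328)<.06)&(P[...,2]>.01)
print("cup",P[m].min(0).round(3),P[m].max(0).round(3))
c=cam("top");X=c["world_to_cam"]@np.array([*H,.1,1]);u,v=(c["K"]@(X[:3]/X[2]))[:2].astype(int)
g=cv2.cvtColor(c["color"],cv2.COLOR_RGB2GRAY);Z=cloud(c)[...,2]
for r in range(v-9,v+10): print(" ".join("%4d"%min(999,z*1000) for z in Z[r,u-9:u+10]))
```

```text
{'t': 53.15, 'tcp_pos': [0.517, -0.237, 0.141], 'tool_rot': [179.813, 0.062, -171.603], 'contact_force': [-1.552, 8.451, 4.773], 'gripper_width': 0.013, 'grasp_force': 59.668, 'joint_positions': [58.256, 37.173, -49.591, 105.948, 34.706, 53.389, 91.096]}
top 135 [0.011, 0.013, 0.013, 0.013, 0.014, 0.014, 0.014, 0.014, 0.014, 0.014, 0.014, 0.015, 0.015, 0.015, 0.015, 0.015, 0.015, 0.015, 0.015, 0.015, 0.015, 0.016, 0.016, 0.016, 0.016, 0.016, 0.016, 0.016, 0.016, 0.016, 0.016, 0.016, 0.016, 0.017, 0.017, 0.017, 0.017, 0.017, 0.017, 0.017, 0.017, 0.017, 0.017, 0.017, 0.017, 0.017, 0.017, 0.017, 0.017, 0.018, 0.018, 0.018, 0.018, 0.018, 0.018, 0.018, 0.018, 0.018, 0.018, 0.019]
top low pts 249
scene 0 []
scene low pts 498
cup [0.385 0.268 0.01 ] [0.45  0.345 0.063]
 125  119  121  118  112  111  110  106  105  101  111  111  109  109  106  115  114  120  121
 124  119  110  113  114  111   99   97  103  102  102  102  110  104  108  111  113  117  116
 119  121  112  110  108  104   99   72   68   43   41   69   97  103  103  108  109  119  115
 122  112  115  105  102   64   36   32   
[... 777 characters left out ...]
   34   29   28   13   21   17  999
 116  109   98   22   32   33   30   15   28   29   15   23   31   28   13   22   25  100  105
 114  106  107   18   31   26   26   30   33   28   22   17   16   13   16   12   30  102  107
 114  110  101   97   14   10   16   30   30   33   27   22    8   16   19   20   99  112  117
 121  115  108  109  104   33   28   25   28   29   23   17   18   14   15   98  109  108  117
 122  117  109  109  110  102   34   30   19   19   15   18    7   17  101  109  107  117  117
 133  119  120  119  112  104  106  105  103   27   98   97  101  107  114  113  113  122  129
 130  134  122  122  115  109  112  111  105  109  105  109  114  111  115  120  122  125  129
```

```bash
python3 -c "
from station import arm
print(arm.close_job())"
```

```text
the job is handed in; nothing more can be done
None
```

The job is handed in at about 53 s: the balls were poured (eight counted in the hopper) and dropped, the outlet sees clear down to the jar floor with no ball left in the hopper, the emptied cup stands upright on the bench, and the gripper is still holding the gate about 64 mm out, at the red mark.

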